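Snap the power pack into its carrying cradle and wedge it tight

TASK

Put the blue power pack away in its carrying cradle: without lifting it, slide it along until its steel striker snaps home between the two white rollers, and stop pushing as soon as it is home so that the rubber buffer behind it is not squashed. Then push the yellow wedge, thin end first, flat along the cradle floor into the gap beside the pack until it jams tight and stays there when you let go. Leave the beaker, bottle, adapter and eraser standing where they are.

Things in the scene. Friction and masses are not known exactly. Their poses are not given: they have to be found in the camera images.
- cradle: Fixed carrying cradle. Origin: underside, on the pack's centre line; +x = push direction, z up. White floor x -175 to 155, y -85 to 75 mm, top z 8. Rib (15 wide, 4 high) along y 0 up to x 88, straddled by the pack's skids. On +y a straight wooden wall (top z 30) with a sprung black pad: face y 40.5, x -125 to 95, gives 2.5 mm under 1.5 to 3.5 N. End wall x 145 to 155, top z 50.
- catch (a point): Point midway between the two white upright rollers (16 mm diameter, z 16 to 46, 24 mm between axes, sprung apart), 110 mm along cradle x, z 35.5. They resist from pack_mid x 6 mm with a peak of about 8 N at x 10 (besides 1 to 5 N of sliding drag); past x 18 they draw the pack home by themselves.
- pack_home (a point): Where pack_mid is when the pack is home: x 30, y 0, z 35.5 mm in the cradle's frame (axes as the cradle's). It comes to rest up to 1 mm past it.
- gap_mouth (a point): Middle of the wedge gap's mouth, at cradle x -30, y -51, on the floor (z 8). From here the gap runs to +x between the home pack and a tapered wooden wall (top z 30) whose inner face goes from y -61 at x -30 to y -46 at x 90 (1 in 8): about 21 mm wide here, 6 mm at the far end. Behind the mouth (x under -31) this side is open.
- pack_mid (a point): Middle of the blue power pack, half-way up: 120 (x) x 80 x 55 (z) mm, 0.4 to 0.65 kg. x points to its striker. Flat tail 60 mm behind. Steel striker: 6 mm neck and upright 18 mm round head, centre 92 mm ahead of this point. Stands on the cradle floor, this point 35.5 mm above the bench; starts 55 to 95 mm short of home.
- wedge_mid (a point): Middle of the yellow wedge's length, half-way up its 24 mm height. 150 mm long, 90 g, x to the thin end, z up. Its +y side is straight (y 10) and goes against the pack; its -y side is tapered 1 in 8: y 0 at the thin end (x 75), y -15.6 from x -50 to the flat butt (x -75). It bears on the pack from about x -14 on; jammed tight it is at about x 0 to 7, y -48, z 20 mm in the cradle's frame, wedge x along cradle x.
- wedge_tab (a point): Centre of the wedge's grip tab, an upright yellow block on the thick end, 30 (wedge x) x 14 (wedge y) x 42 (z) mm, 60 mm behind and 33 mm above wedge_mid; its rear face is flush with the butt. Foot 24 and top 66 mm above what the wedge stands on. A push of 8 to 15 N on the flat butt, near the floor and along the tapered wall, drives the wedge tight; it then holds by itself.
- buffer (a joint): Squash (m) of the black rubber buffer that stops the striker: 0 free, about 0.0005 to 0.002 with the pack home, 2.5 N per mm. Its face is at cradle x 131, y 0, z 35.5 mm, in front of the end wall. More than 0.007 is pushing on too hard.
- beaker: Glass beaker, 70 mm diameter, 90 mm high, standing; origin at the centre of its underside. Leave alone.
- bottle: White plastic bottle with red cap, 58 mm diameter, 150 mm high; origin at the centre of its underside. Leave alone.
- adapter: Black mains adapter block 65 x 45 x 36 mm (x, y, z); origin at the centre of its underside. Leave alone.
- eraser: Green board eraser 110 x 50 x 30 mm (x, y, z); origin at the centre of its underside. Leave alone.
Not all that is in view belongs to the job. What is meant by the part that bears wedge_mid is not brown, and is the larger of those in its own colour.

How it is judged:
By the outcome, as a careful person would: the job done as asked, in the order asked, and still so for the second after the job is handed in, with the robot touching nothing.
It also fails if it takes over 69 s, if anything falls off the work surface, if the arm or the gripper's body presses on something with over 40 N, if the wrist force passes 120 N, or if a joint passes its speed limit or range.

ROBOT

A 6-joint arm with a two-finger parallel gripper is mounted at the origin on the work surface. World frame = base frame: x ahead of the robot, y to its left, z up, the work surface at z = 0. Lengths are in mm, angles in rad, forces in N, time in s.
With the tool pointing down it reaches from about 325 to 925 mm from the base axis. Payload 3.1 kg.
Tool frame: the origin (TCP) lies at the very end of the fingers, on their centre line; the grasp point (between the pads) lies 19 mm behind it (manip.pinch_z is the z of the grasp point in the tool frame, in mm); z points along the fingers, x is the direction in which the jaws open and shut, and the axes are right-handed (so a half turn about z gives the same grasp; the last joint's range is limited). The gripper opens to 85 mm and grips with 20 to 120 N. Pads are 22 mm wide; open, the fingers measure 114 mm over their backs; the gripper's body (76 mm by 85 mm) begins 54 mm behind the grasp point. The pads swing forward as they close: fully open they stand 13 mm farther back than shut.
Start: joints at [1.156, 0.217, 1.613, -0, 1.311, -0.112], TCP at [186.353, 596.584, 231.3] pointing down, gripper open.
Joint ranges: [-2.75, 2.75], [-0.78, 2.1], [0.31, 2.55], [-1.13, 4.27], [0.13, 2.63], [-2.58, 2.58]. Speed limits (rad/s): [2.79, 2.79, 3.14, 3.14, 3.14, 3.14].

INTERFACE

Orientations are given as [roll, pitch, yaw] about the fixed x, y, z axes, in that order (R = Rz(yaw) Ry(pitch) Rx(roll)).
In Python, from station import manip gives the robot as it stands. The module is installed in compiled form; this text tells all that it offers.
- The arm moves only by the tool servo_tool, never from a script. Its arguments are lists of equal length, an entry for each row: "dp": the shift along the world's x, y, z scaled (see below), a list of three; "turn": the turn about the world's z scaled (see below). In form: {"dp": [[x, y, z], ...], "turn": [turn, ...]}. A call has 1 to 8 rows; each row shifts and turns the commanded pose from where the row before left it; what a row does not reach is not made up. The controller multiplies each number of a shift by 60 mm and each number of a turn by 5 degrees. A row lasts 1/8 s, in which the tool goes at most 62.5 mm and 10.7 degrees, less where a joint would pass 70% of its speed; a pose out of reach is approached as far as the arm can. A call with a number of a shift or a turn outside -1 to 1 is refused whole. A call with a gripper value outside its range is refused whole. "claw" is the gripper command: -1 is shut, 1 is fully open, values between are in proportion, set as the call begins (left out, the last holds). The fingers move at their own pace and stop on an object; "squeeze" is the grip in N (left out, the last holds). Time passes only in rows, so rows that do not move let the fingers close. It gives the time, the measured TCP pose, the force and the opening at its end, in the units of the state.
- manip.get_obs(): the state, without advancing time (a new reading comes with each control period).
- manip.camera(name): name is "scene" or "top" or "wrist"; returns the picture (420x560x3 uint8, blue, green, red); there is no depth.
- manip.camera_model(name): a dict with "vfov" (degrees; the focal length in pixels is half the picture's height over the tangent of half this angle, whatever the lens; pixels are square), "cx", "cy" (the principal point, pixels), "eye" and "rotation" of the camera in the world; the wrist camera has in their place "tool_from_camera" (4x4, takes a point from camera to tool coordinates, whose origin is the TCP and whose axes are the tool frame's). Camera axes: x right, y up, looking along -z (the intrinsics and any distortion apply to the point x, -y, -z); pixel columns grow to the right and rows downward; lengths in mm; the calibration is good to about 2 mm. A picture is of the moment at which its call begins: read the wrist's pose just before it. camera_model takes no time and is no camera call.
- manip.sign_off(): hands the job in, once; it reports no verdict.
The state is a dict: "time_s": time; "joint_pos": joint angles; "qvel": joint speeds; "tau": joint torques, N m; "tool_pos": TCP position; "ee_rot": TCP orientation; "contact_force": force on the tool from outside, world axes, zero at the start; "wrist_torque": the same for the moment, N m; "width": opening from 0.0 (shut) to 1.0 (fully open).
Only numpy, scipy, OpenCV 4.12 (cv2) and the standard library are available. Lean on these libraries where they do the work, as an engineer would, in place of code of your own. Each camera call takes 0.05 s, during which the arm holds its last target.

## Working session

There is one attempt and no reset: what is moved stays moved. The work goes in short steps, Python scripts to look and compute and a tool call to move; the robot and the scene stay as the last step left them, time stands still between calls to the robot, and variables do not carry over. Pictures are saved under pics/ and viewed, and the job is handed in when it is done.

Besides the shell and the picture viewer there is one more tool, called after "Call:" by a JSON object that holds its "fn" and its "kwargs", one argument or row to a line. servo_tool: Moves the arm, as the interface text tells. Shifts and turns lie within -1 to 1; 1 stands for 60 mm of shift or 5 degrees of turn. Its arguments: {"type":"object","properties":{"dp":{"type":"array"},"turn":{"type":"array"},"claw":{"type":"number"},"squeeze":{"type":"number"}},"required":["dp","turn"]}

```bash
mkdir -p pics; python3 - <<'E'
from station import manip
import cv2
o=manip.get_obs();print(o)
for n in("scene","top","wrist"):
    m=manip.camera_model(n);print(n,m)
    cv2.imwrite(f"pics/{n}0.png",manip.camera(n))
E
```

```text
{'time_s': 0.0, 'joint_pos': array([ 1.15579024e+00,  2.17778150e-01,  1.61495500e+00, -1.21714637e-05,
        1.31127321e+00, -1.12182365e-01]), 'qvel': array([-0.0007286 , -0.00057443,  0.00106555, -0.00018581,  0.00158123,
        0.00029386]), 'tau': array([ 8.54175632e-04, -3.96843302e+01, -3.03853369e+01, -1.22451052e-04,
        9.56855627e-03, -2.23086232e-05]), 'tool_pos': array([186.02408988, 595.81429799, 229.94247846]), 'ee_rot': array([-3.14133413e+00,  2.39985909e-03,  1.26797606e+00]), 'contact_force': array([ 0.01192999, -0.09250753, -0.36703717]), 'wrist_torque': array([ 0.03074513, -0.00082874,  0.02478311]), 'width': 0.9995846557660231}
scene {'vfov': 50.26619046131792, 'cx': 284.12464327148393, 'cy': 210.55598361414644, 'eye': array([1015.23636239, -626.19012301,  944.58372545]), 'rotation': array([0.66767605, 0.00147622, 0.64577901])}
top {'vfov': 53.67948326684165, 'cx': 276.51085831999274, 'cy': 202.85013548393206, 'eye': array([ 522.48041646,  -83.03011949, 1198.77306801]), 'rotation': array([ 0.06332301, -0.00976241, -1.57593813])}
wrist {'vfov': 58.55431783805143, 'cx': 280.9965531427471, 'cy': 204.4074919437278, 'tool_from_camera': array([[ 9.99997888e-01, -1.69505643e-03,  1.16192504e-03,
        -5.46584421e-01],
       [-1.28926726e-03, -9.57748724e-01, -2.87603406e-01,
        -7.30837174e+01],
       [ 1.60033623e-03,  2.87601301e-01, -9.57748887e-01,
        -1.43479242e+02],
       [ 0.00000000e+00,  0.00000000e+00,  0.00000000e+00,
         1.00000000e+00]])}
```

View pics/scene0.png

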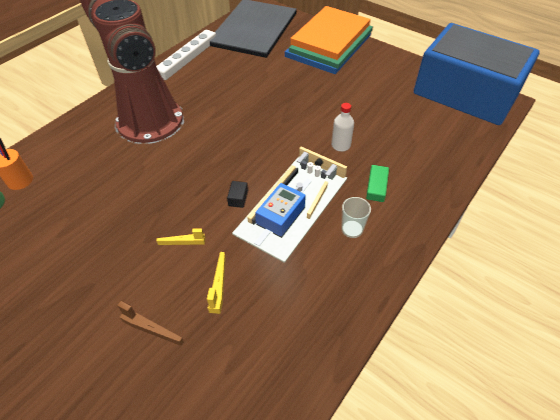

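View pics/top0.png

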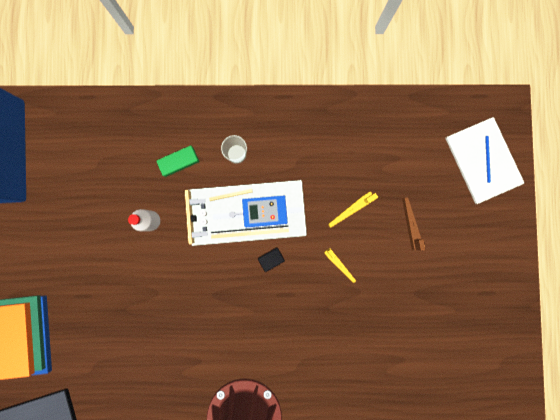

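View pics/wrist0.png

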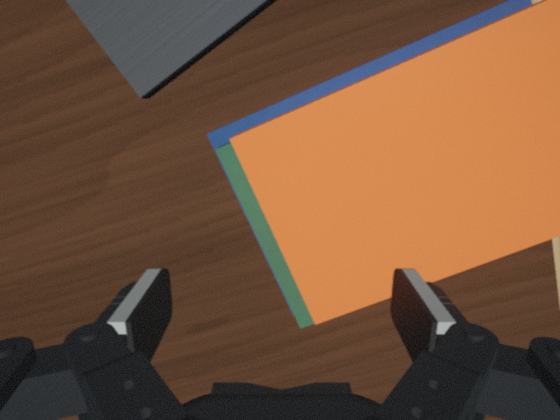

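```bash
cat > h.py <<'E'
import numpy as np, cv2
from scipy.spatial.transform import Rotation as Ro
from station import manip
def cam(n,obs=None):
    m=manip.camera_model(n); f=210/np.tan(np.radians(m['vfov']/2))
    if n=='wrist':
        o=obs; T=np.array(m['tool_from_camera']); R0=Ro.from_euler('xyz',o['ee_rot']).as_matrix()
        R=R0@T[:3,:3]; e=R0@T[:3,3]+o['tool_pos']
    else: R=Ro.from_euler('xyz',m['rotation']).as_matrix(); e=np.array(m['eye'])
    return f,m['cx'],m['cy'],R,e
def proj(c,P):
    f,cx,cy,R,e=c; q=(np.atleast_2d(P)-e)@R
    return np.c_[cx+f*q[:,0]/-q[:,2], cy-f*q[:,1]/-q[:,2]]
def cast(c,uv,z):
    f,cx,cy,R,e=c; uv=np.atleast_2d(uv).astype(float)
    d=np.c_[(uv[:,0]-cx)/f,-(uv[:,1]-cy)/f,-np.ones(len(uv))]@R.T
    return e+d*((z-e[2])/d[:,2])[:,None]
E
python3 - <<'E'
from h import *
for n in('top','scene'):
    c=cam(n); print(n,proj(c,[[0,0,0],[186,596,230]]))
a=cv2.imread('pics/top0.png'); cv2.imwrite('pics/t1.png',cv2.resize(a[165:290,120:320],None,fx=4,fy=4,interpolation=cv2.INTER_CUBIC))
cv2.imwrite('pics/t2.png',cv2.resize(a[175:295,310:440],None,fx=5,fy=5,interpolation=cv2.INTER_CUBIC))
h=cv2.cvtColor(a,cv2.COLOR_BGR2HSV)
m=cv2.inRange(h,(22,120,120),(34,255,255))
n,l,s,ce=cv2.connectedComponentsWithStats(m)
for i in range(1,n):
    if s[i,4]>60: print(s[i],ce[i])
E
```

```text
top [[243.65029922 416.22564329]
 [-27.10561547 379.77621957]]
scene [[148.74277992 120.65198857]
 [306.69441936  -6.81924412]]
[329 192  49  35 410] [354.43170732 207.35853659]
[325 249  31  34 235] [338.41276596 263.67659574]
```

View pics/t1.png

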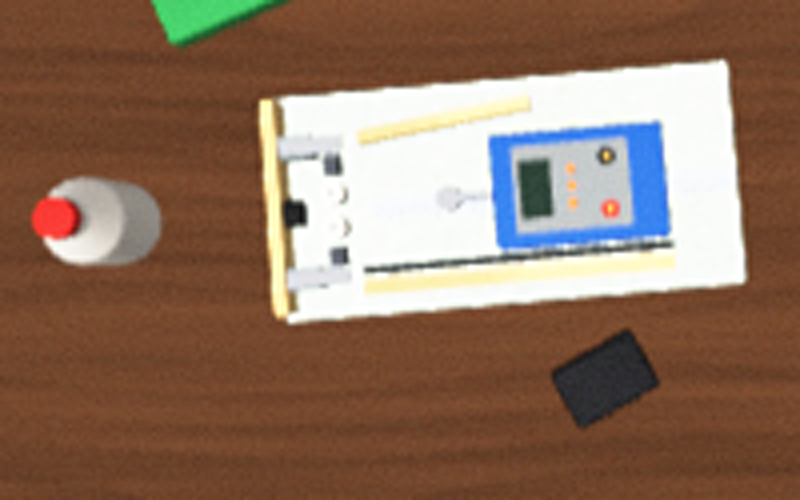

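View pics/t2.png

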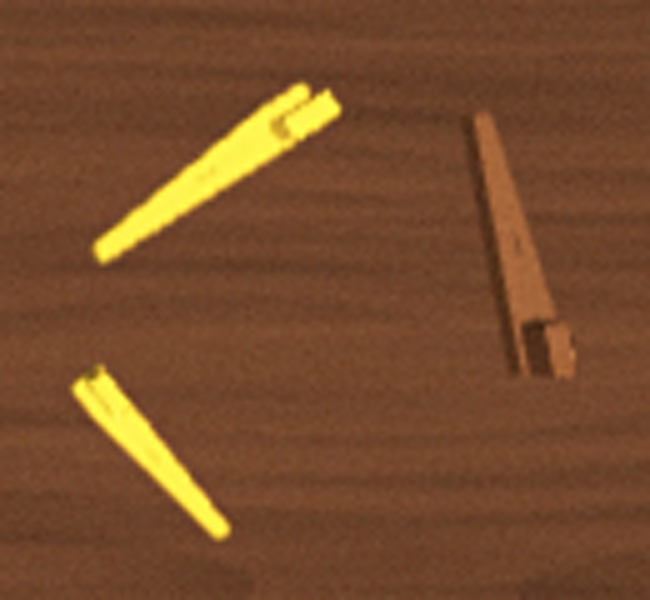

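```bash
python3 - <<'E'
from h import *
c=cam('top')
px=lambda p:np.array(p)/4+[120,165]
fl=cast(c,px([[727,62],[745,283],[290,322]]),8); print('floor',fl.round(1))
print(np.linalg.norm(fl[1]-fl[0]),np.linalg.norm(fl[2]-fl[1]))
d=fl[1]-fl[2]; u=-d[:2]/np.linalg.norm(d[:2]); print('yaw',np.degrees(np.arctan2(u[1],u[0])))
v=np.array([-u[1],u[0]])
org=((fl[0][:2]-u*-175-v*-85)+(fl[1][:2]-u*-175-v*75)+(fl[2][:2]-u*155-v*75))/3; print('org',org)
pk=cast(c,px([[490,136],[661,122],[670,235],[500,248]]),63); print('pack',pk.round(1), pk.mean(0), (((pk.mean(0)[:2]-org)@u),((pk.mean(0)[:2]-org)@v)))
q=lambda p:np.array(p)/5+[310,175]
w=cast(c,q([[93,240],[108,264],[295,85],]),24); print('wedge thin a,b, butt corner -y',w.round(1))
t=cast(c,q([[285,125],[297,140],[343,108],[328,90]]),66);print('tab',t.round(1),t.mean(0))
s=cast(c,q([[78,385],[228,530]]),24); print('small len',np.linalg.norm(s[0]-s[1]), 'big', np.linalg.norm(w[:2].mean(0)-w[2]))
E
```

```text
floor [[ 662.2 -168.2    8. ]
 [ 503.2 -179.7    8. ]
 [ 477.2  145.1    8. ]]
159.48702715274618 325.83539206246394
yaw 94.57557718174122
org [563.94317639  -1.09006656]
pack [[ 605.4   -1.3   63. ]
 [ 614.6 -118.6   63. ]
 [ 537.  -124.2   63. ]
 [ 528.8   -8.1   63. ]] [571.45275559 -63.05936858  63.        ] (np.float64(-62.370873610216044), np.float64(-2.5421049138968703))
wedge thin a,b, butt corner -y [[ 539.1 -242.1   24. ]
 [ 525.5 -250.4   24. ]
 [ 626.7 -358.4   24. ]]
tab [[ 601.  -342.6   66. ]
 [ 592.7 -349.1   66. ]
 [ 610.2 -374.7   66. ]
 [ 620.1 -366.7   66. ]] [ 605.98597769 -358.27817586   66.        ]
small len 116.53147301933876 big 146.61062168813123
```

Call:
{"fn": "servo_tool", "kwargs": {
  "dp": [
    [0.46,-0.91,0],
    [0.46,-0.91,0],
    [0.46,-0.91,0],
    [0.46,-0.91,0],
    [0.46,-0.91,0],
    [0.46,-0.91,0],
    [0.46,-0.91,0],
    [0.46,-0.91,0]
  ],
  "turn": [-0.97,-0.97,-0.97,-0.97,-0.97,-0.97,-0.97,-0.97],
  "claw": -0.5
}}

```text
time_s: 1.15
tool_pos: [407.6, 158.0, 231.3]
ee_rot: [3.141, -0.001, 0.588]
contact_force: [1.2, -0.2, -0.4]
width: 0.251
```

Call:
{"fn": "servo_tool", "kwargs": {
  "dp": [
    [0.46,-0.91,0],
    [0.46,-0.91,0],
    [0.46,-0.91,0],
    [0.46,-0.91,0],
    [0.46,-0.91,0],
    [0.46,-0.91,0],
    [0,0,0],
    [0,0,0]
  ],
  "turn": [-0.97,-0.97,-0.97,-0.97,-0.97,-0.97,0,0]
}}

```text
time_s: 2.15
tool_pos: [572.1, -167.4, 230.5]
ee_rot: [-3.14, 0.002, 0.083]
contact_force: [-0.0, 0.4, 0.1]
width: 0.25
```

```bash
python3 - <<'E'
from h import *
import pickle
o=manip.get_obs();a=manip.camera('wrist');print(o['time_s'],o['tool_pos'],o['ee_rot'],o['width'],o['contact_force'],o['joint_pos'])
cv2.imwrite('pics/w1.png',a);pickle.dump(o,open('o1.pkl','wb'))
E
```

```text
2.15 [ 572.10527778 -167.41076525  230.49491288] [-3.14009452e+00  1.59983133e-03  8.27234381e-02] 0.2495678790768638 [-0.04818609  0.44311247  0.10781545] [-4.02674530e-01  1.58187387e-01  1.68318369e+00  6.00161932e-04
  1.30233563e+00 -4.85556573e-01]
```

View pics/w1.png

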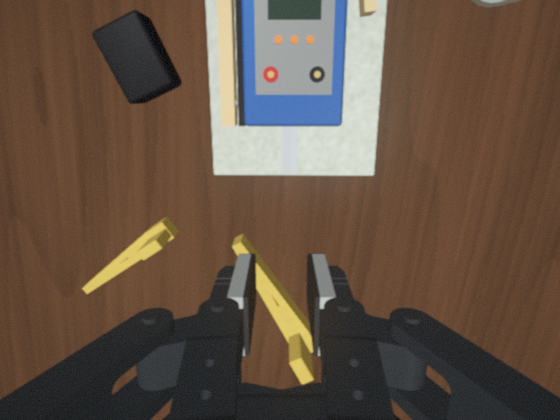

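```bash
python3 - <<'E'
from h import *
import pickle
o=pickle.load(open('o1.pkl','rb'));c=cam('wrist',o)
a=cv2.imread('pics/w1.png')
fl=cast(c,[[214,175],[376,174]],8);print(fl.round(1),np.linalg.norm(fl[1]-fl[0]))
e=cast(c,[[207,10],[214,175],[383,10],[376,174]],8);
for i in(0,2):print('edge yaw',np.degrees(np.arctan2(*(e[i]-e[i+1])[1::-1])))
v=(fl[0]-fl[1])[:2];v/=np.linalg.norm(v);u=np.array([v[1],-v[0]]);print('yaw',np.degrees(np.arctan2(u[1],u[0])))
org=fl.mean(0)[:2]+175*u+5*v;print('org',org)
pk=cast(c,[[241,124],[341,125],],63);print('tail',pk.round(1),np.linalg.norm(pk[1]-pk[0]),(pk[:,:2]-org)@np.c_[u,v])
w=cast(c,[[233,238],[245,235]],24);print('wedge thin',w.round(1))
t=cast(c,[[289,341],[306,336],[314,377],[304,383]],66);print('tab',t.round(1))
cv2.imwrite('pics/w1c.png',cv2.resize(a[210:400,60:360],None,fx=2.6,fy=2.6,interpolation=cv2.INTER_CUBIC))
E
```

```text
[[ 505.6 -179.9    8. ]
 [ 666.3 -165.3    8. ]] 161.4074397327854
edge yaw 94.25146021033929
edge yaw 96.58871738055048
yaw 95.1971052043714
org [565.13452813   1.25232369]
tail [[ 535.2 -122.9   63. ]
 [ 616.5 -116.8   63. ]] 81.49573994940452 [[-120.92909627   41.01469229]
 [-122.26188587  -40.47014865]]
wedge thin [[ 529.3 -239.1   24. ]
 [ 541.2 -234.9   24. ]]
tab [[ 592.6 -323.8   66. ]
 [ 608.4 -316.8   66. ]
 [ 621.2 -363.5   66. ]
 [ 612.  -371.6   66. ]]
```

View pics/w1c.png

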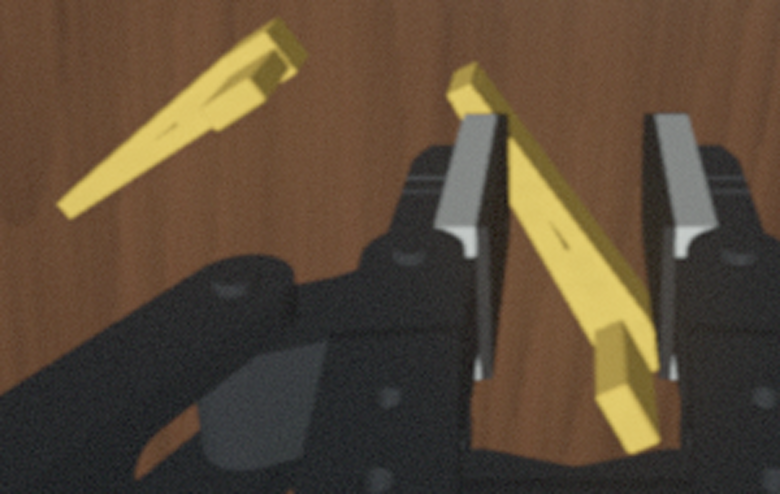

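Call:
{"fn": "servo_tool", "kwargs": {
  "dp": [
    [0.11,0,-0.8],
    [0,0,-0.8],
    [0,0,-0.8],
    [0,0,-0.6],
    [0,0,-0.35],
    [0,0,-0.1],
    [0,0,0],
    [0,0,0]
  ],
  "turn": [0,0,0,0,0,0,0,0]
}}

```text
time_s: 3.2
tool_pos: [581.0, -168.4, 26.3]
ee_rot: [3.14, -0.003, 0.083]
contact_force: [-0.3, 0.2, -0.1]
width: 0.247
```

Call:
{"fn": "servo_tool", "kwargs": {
  "dp": [
    [-0.04,0.15,-0.05],
    [-0.012,0.15,0],
    [-0.006,0.1,0],
    [-0.006,0.07,0],
    [-0.005,0.06,0],
    [-0.005,0.06,0],
    [-0.005,0.06,0],
    [-0.005,0.06,0]
  ],
  "turn": [0,0,0,0,0,0,0,0]
}}

```text
time_s: 4.2
tool_pos: [574.6, -125.5, 21.5]
ee_rot: [3.141, -0.001, 0.083]
contact_force: [0.8, -2.7, 1.0]
width: 0.249
```

Call:
{"fn": "servo_tool", "kwargs": {
  "dp": [
    [-0.009,0.11,0],
    [-0.009,0.11,0],
    [-0.009,0.11,0],
    [-0.009,0.11,0],
    [-0.009,0.11,0],
    [-0.009,0.11,0],
    [-0.008,0.08,0],
    [0,0,0]
  ],
  "turn": [0,0,0,0,0,0,0,0]
}}

```text
time_s: 5.2
tool_pos: [570.5, -79.9, 21.3]
ee_rot: [-3.14, -0.0, 0.083]
contact_force: [0.4, 1.8, 1.5]
width: 0.25
```

```bash
python3 - <<'E'
from h import *
o=manip.get_obs();a=manip.camera('wrist');t=manip.camera('top');print(o['time_s'],o['tool_pos'],o['ee_rot'],o['contact_force'])
cv2.imwrite('pics/w2.png',a);cv2.imwrite('pics/t3.png',cv2.resize(t[165:290,120:320],None,fx=4,fy=4,interpolation=cv2.INTER_CUBIC))
E
```

```text
5.2 [570.54595758 -79.86744728  21.312156  ] [-3.14040399e+00 -1.21394317e-05  8.29126418e-02] [0.40137691 1.79813502 1.5385335 ]
```

View pics/w2.png

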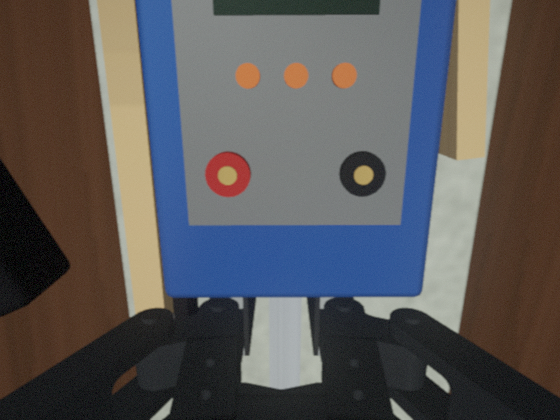

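View pics/t3.png

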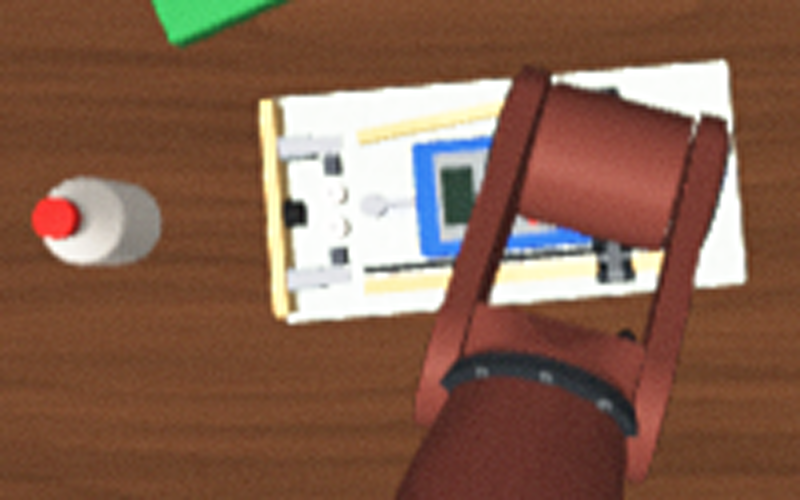

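```bash
python3 - <<'E'
from h import *
o=manip.get_obs();c=cam('wrist',o)
u=np.array([np.cos(np.radians(94.7)),np.sin(np.radians(94.7))]);v=np.array([-u[1],u[0]]);org=np.array([565,0.5])
p=cast(c,[[170,295],[423,295]],63)[:,:2];print(np.linalg.norm(p[1]-p[0]),(p-org)@np.c_[u,v],(o['tool_pos'][:2]-org)@np.c_[u,v])
p=cast(c,[[459,159],[488,154]],30)[:,:2];print('taper wall start',(p-org)@np.c_[u,v])
E
```

```text
77.4267024882849 [[-67.88245626  35.23513911]
 [-67.70424178 -42.19135828]] [-80.71526666   1.1589495 ]
taper wall start [[-31.43694484 -63.18252593]
 [-29.59651864 -73.40024283]]
```

Call:
{"fn": "servo_tool", "kwargs": {
  "dp": [
    [-0.005,0.06,0],
    [-0.005,0.06,0],
    [-0.005,0.06,0],
    [-0.005,0.06,0],
    [-0.004,0.05,0]
  ],
  "turn": [0,0,0,0,0]
}}

```text
time_s: 5.92
tool_pos: [569.1, -64.2, 21.3]
ee_rot: [3.139, 0.0, 0.085]
contact_force: [-0.2, -9.3, 1.1]
width: 0.25
```

Call:
{"fn": "servo_tool", "kwargs": {
  "dp": [
    [-0.003,0.04,0],
    [-0.003,0.04,0]
  ],
  "turn": [0,0]
}}

```text
time_s: 6.18
tool_pos: [568.9, -60.7, 21.3]
ee_rot: [3.137, -0.0, 0.085]
contact_force: [-0.8, -10.0, 0.1]
width: 0.248
```

Call:
{"fn": "servo_tool", "kwargs": {
  "dp": [
    [-0.003,0.04,0],
    [-0.003,0.03,0]
  ],
  "turn": [0,0]
}}

```text
time_s: 6.42
tool_pos: [568.4, -55.9, 21.3]
ee_rot: [3.139, 0.0, 0.084]
contact_force: [0.2, -5.8, 0.9]
width: 0.249
```

Call:
{"fn": "servo_tool", "kwargs": {
  "dp": [
    [-0.003,0.03,0],
    [-0.003,0.03,0],
    [0,0,0]
  ],
  "turn": [0,0,0]
}}

```text
time_s: 6.8
tool_pos: [567.8, -49.9, 21.2]
ee_rot: [-3.14, 0.0, 0.083]
contact_force: [-0.2, -0.6, 2.7]
width: 0.246
```

```bash
cat > look.py <<'E'
from h import *
import sys
o=manip.get_obs();a=manip.camera('wrist');cv2.imwrite(f'pics/{sys.argv[1]}.png',a)
u=np.array([np.cos(np.radians(94.7)),np.sin(np.radians(94.7))]);v=np.array([-u[1],u[0]]);org=np.array([567.3,0.5])
print(o['time_s'],o['tool_pos'],o['contact_force'],'cradle',(o['tool_pos'][:2]-org)@np.c_[u,v])
import pickle;pickle.dump(o,open(sys.argv[1]+'.pkl','wb'))
E
python3 look.py w3
```

```text
6.8 [567.81661948 -49.91056086  21.24421487] [-0.16851424 -0.58245622  2.72699643] cradle [-50.28338068   3.61568389]
```

View pics/w3.png

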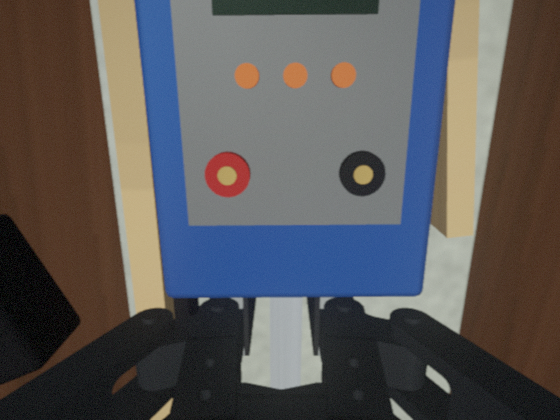

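Call:
{"fn": "servo_tool", "kwargs": {
  "dp": [
    [-0.003,0.03,0],
    [-0.003,0.03,0],
    [0,0,0]
  ],
  "turn": [0,0,0]
}}

```text
time_s: 7.22
tool_pos: [567.1, -46.8, 20.8]
ee_rot: [-3.141, 0.001, 0.083]
contact_force: [0.6, 0.9, 0.5]
width: 0.249
```

```bash
python3 look.py w4
```

```text
7.225 [567.14744707 -46.7794101   20.77194904] [0.59894487 0.91247278 0.4928391 ] cradle [-47.10792777   4.0260443 ]
```

View pics/w4.png

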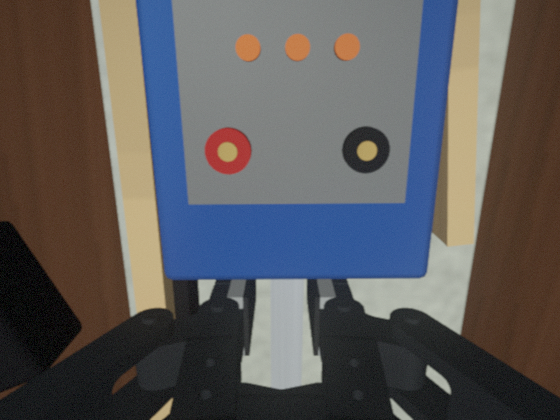

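Call:
{"fn": "servo_tool", "kwargs": {
  "dp": [
    [0.04,-0.5,0],
    [0,0,0.9],
    [0,0,1],
    [0,0,1],
    [0.1,-0.8,0],
    [0.1,-0.9,0],
    [0.1,-0.9,0],
    [0.1,-0.9,0]
  ],
  "turn": [0,0,0,0,1,1,1,1]
}}

```text
time_s: 8.28
tool_pos: [593.9, -288.7, 195.0]
ee_rot: [-3.141, 0.0, 0.435]
contact_force: [0.3, -0.1, 0.3]
width: 0.253
```

Call:
{"fn": "servo_tool", "kwargs": {
  "dp": [
    [0.1,-0.7,0],
    [0,0,0],
    [0,0,0]
  ],
  "turn": [1,0,0],
  "claw": 0.2
}}

```text
time_s: 8.65
tool_pos: [599.7, -328.6, 194.6]
ee_rot: [-3.14, 0.0, 0.518]
contact_force: [-0.2, 0.2, 0.1]
width: 0.597
```

```bash
python3 look.py w5; python3 - <<'E'
from h import *
t=manip.camera('top');cv2.imwrite('pics/t5.png',cv2.resize(t[165:290,160:360],None,fx=4,fy=4,interpolation=cv2.INTER_CUBIC))
E
```

```text
8.65 [ 599.67477841 -328.6089834   194.57109894] [-0.15327505  0.23298875  0.0784314 ] cradle [-330.65505825   -5.29921528]
```

View pics/w5.png

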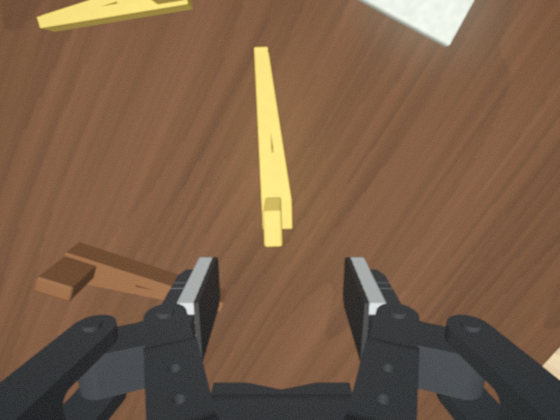

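View pics/t5.png

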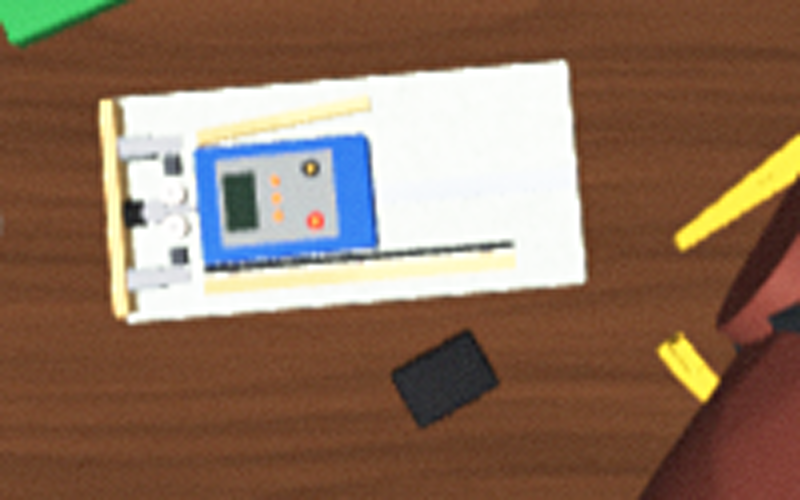

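```bash
python3 - <<'E'
import cv2
a=cv2.imread('pics/w5.png');cv2.imwrite('pics/w5c.png',cv2.resize(a[35:255,210:340],None,fx=2.7,fy=2.7,interpolation=cv2.INTER_CUBIC))
cv2.imwrite('pics/w5d.png',cv2.resize(a[185:255,240:310],None,fx=8,fy=8,interpolation=cv2.INTER_CUBIC))
E
```

```text
(no output)
```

View pics/w5d.png

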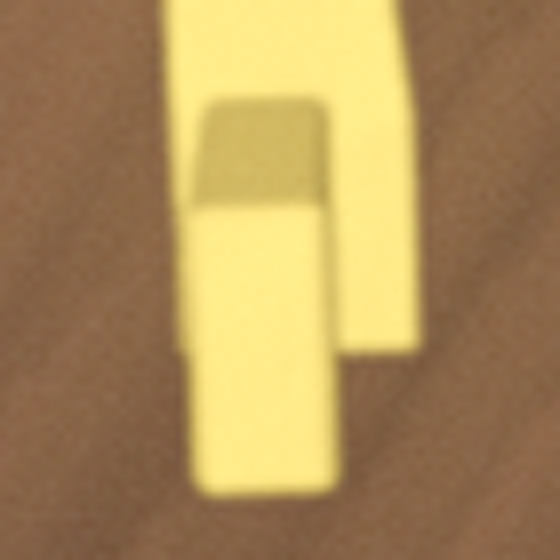

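View pics/w5c.png

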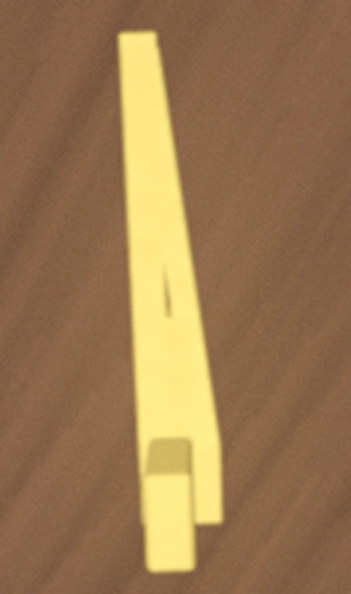

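```bash
python3 - <<'E'
from h import *
import pickle
o=pickle.load(open('w5.pkl','rb'));c=cam('wrist',o)
q=lambda p:np.array(p)/8+[240,185]
t=cast(c,q([[192,205],[325,205],[338,492],[195,495]]),66)[:,:2];print('tab',t.round(1),t.mean(0),np.linalg.norm(t[0]-t[1]),np.linalg.norm(t[0]-t[3]))
r=lambda p:np.array(p)/2.7+[210,35]
w=cast(c,r([[119,34],[140,470],[155,34],[222,522]]),24)[:,:2]
d=w[0]-w[1];print('straight yaw',np.degrees(np.arctan2(d[1],d[0])))
for a,b in((t[0],t[3]),(t[1],t[2])):
    d=a-b;print(np.degrees(np.arctan2(d[1],d[0])))
yw=np.arctan2(*(w[0]-w[1])[::-1]);u=np.array([np.cos(yw),np.sin(yw)]);v=np.array([-u[1],u[0]])
thin=(w[0]+w[2])/2; print('thin w',np.linalg.norm(w[0]-w[2]),'mid',thin-75*u-5*v,'tab pred',thin-135*u-5*v,'butt-thin along',(thin-w[3])@u)
print(o['tool_pos'],np.degrees(o['ee_rot'][2]))
E
```

```text
tab [[ 594.9 -347.4]
 [ 605.9 -341.1]
 [ 621.7 -366.2]
 [ 609.6 -373.4]] [ 608.02102158 -357.03629948] 12.674312145699647 29.861421104602073
straight yaw 121.56685657498382
119.592680450493
122.22949736419366
thin w 10.37530036515676 mid [ 576.47962781 -306.20565677] tab pred [ 607.88921541 -357.32745062] butt-thin along 150.38727041058283
[ 599.67477841 -328.6089834   194.57109894] 29.699435081279944
```

Call:
{"fn": "servo_tool", "kwargs": {
  "dp": [
    [0.14,-0.48,0],
    [0,0,0],
    [0,0,-0.8],
    [0,0,-0.9],
    [0,0,-0.7],
    [0,0,-0.35],
    [0,0,0],
    [0,0,0]
  ],
  "turn": [0.37,0,0,0,0,0,0,0]
}}

```text
time_s: 9.75
tool_pos: [610.3, -358.8, 32.9]
ee_rot: [3.138, -0.002, 0.552]
contact_force: [-0.2, -0.6, 0.7]
width: 0.6
```

Call:
{"fn": "servo_tool", "kwargs": {
  "dp": [
    [0,0,0],
    [0,0,0],
    [0,0,0],
    [0,0,0],
    [0,0,0]
  ],
  "turn": [0,0,0,0,0],
  "claw": -1,
  "squeeze": 40
}}

```text
time_s: 10.38
tool_pos: [609.6, -358.8, 32.2]
ee_rot: [3.139, -0.001, 0.551]
contact_force: [-1.7, -0.2, 5.4]
width: 0.159
```

```bash
python3 look.py w6
```

```text
10.375 [ 609.55223639 -358.8497521    32.1958088 ] [-1.73210699 -0.1572322   5.37763904] cradle [-361.60348312  -12.6655757 ]
```

View pics/w6.png

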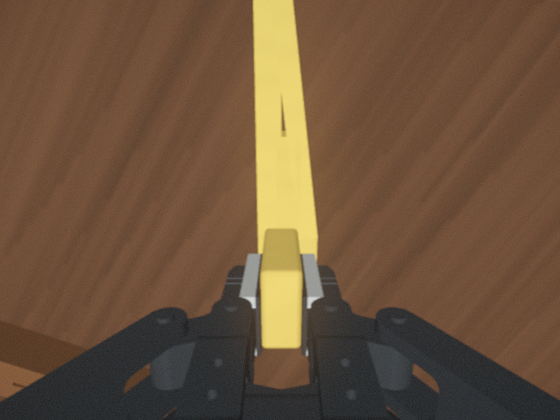

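Call:
{"fn": "servo_tool", "kwargs": {
  "dp": [
    [0,0,0.9],
    [0,0,0.1],
    [0.06,0.53,0],
    [0.06,0.53,0],
    [0.07,0.53,0],
    [0.07,0.53,0],
    [0.06,0.53,0],
    [0.06,0.52,0]
  ],
  "turn": [0,0,-0.9,-0.9,-0.9,-0.9,-0.9,-0.89]
}}

```text
time_s: 11.42
tool_pos: [630.3, -166.4, 88.8]
ee_rot: [-3.141, 0.002, 0.079]
contact_force: [0.7, 0.2, -0.6]
width: 0.158
```

Call:
{"fn": "servo_tool", "kwargs": {
  "dp": [
    [0,0,0],
    [0,0,0]
  ],
  "turn": [0,0]
}}

```text
time_s: 11.68
tool_pos: [630.7, -168.1, 89.5]
ee_rot: [3.141, 0.001, 0.082]
contact_force: [0.4, -0.5, -1.1]
width: 0.153
```

```bash
python3 look.py w7; python3 - <<'E'
from h import *
t=manip.camera('scene');cv2.imwrite('pics/s7.png',cv2.resize(t[130:280,200:400],None,fx=4,fy=4,interpolation=cv2.INTER_CUBIC))
print(manip.get_obs()['ee_rot'],manip.get_obs()['width'])
E
```

```text
11.675 [ 630.74329039 -168.07074147   89.46530912] [ 0.41428283 -0.49629258 -1.08883606] cradle [-173.20235187  -49.41751999]
[3.14137837e+00 5.14688252e-04 8.05960906e-02] 0.1602050711596744
```

View pics/w7.png

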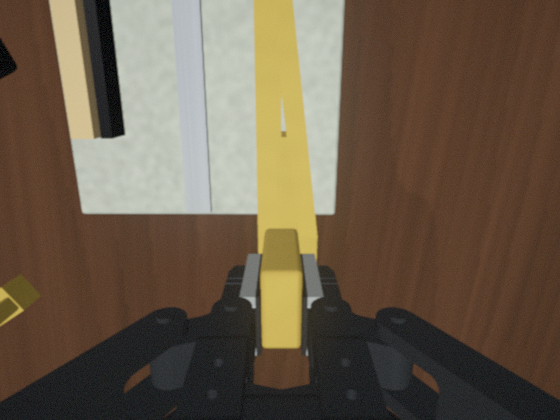

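View pics/s7.png

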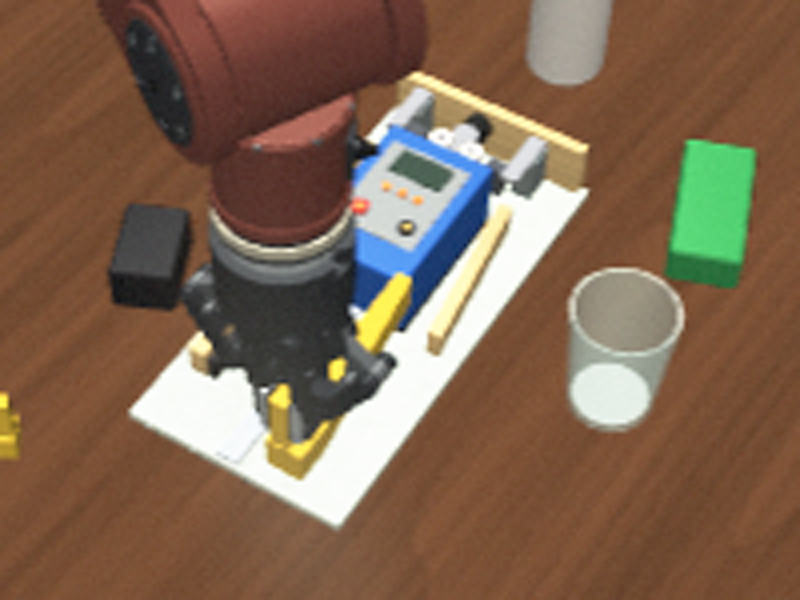

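```bash
python3 - <<'E'
from h import *
import pickle
o=pickle.load(open('w7.pkl','rb'));c=cam('wrist',o)
u=np.array([np.cos(np.radians(94.7)),np.sin(np.radians(94.7))]);v=np.array([-u[1],u[0]]);org=np.array([567.3,0.5]);M=np.c_[u,v]
p=cast(c,[[83,213],[335,213],[343,20],[75,160]],8)[:,:2];print('floor',(p-org)@M)
h=o['tool_pos'][2]-32.2+24
p=cast(c,[[254,10],[257,190]],h)[:,:2];print('straight side',(p-org)@M)
E
```

```text
floor [[-174.36196647   75.97615654]
 [-174.05699063  -83.30084781]
 [ -63.2167543   -82.8965365 ]
 [-140.57119875   75.7119117 ]]
straight side [[ -72.09481988  -39.29610733]
 [-140.06862579  -39.23043628]]
```

Call:
{"fn": "servo_tool", "kwargs": {
  "dp": [
    [0.025,0,-0.4],
    [0,0,-0.3],
    [0,0,-0.1],
    [0,0,-0.02],
    [0,0,0]
  ],
  "turn": [0,0,0,0,0]
}}

```text
time_s: 12.4
tool_pos: [633.2, -168.1, 41.5]
ee_rot: [3.141, -0.001, 0.081]
contact_force: [0.8, -1.3, -0.7]
width: 0.156
```

Call:
{"fn": "servo_tool", "kwargs": {
  "dp": [
    [0,0,-0.015],
    [0,0,-0.015],
    [0,0,0]
  ],
  "turn": [0,0,0]
}}

```text
time_s: 12.78
tool_pos: [633.3, -167.9, 40.2]
ee_rot: [3.141, -0.001, 0.081]
contact_force: [-1.4, 0.0, 2.5]
width: 0.16
```

Call:
{"fn": "servo_tool", "kwargs": {
  "dp": [
    [-0.008,0.1,0],
    [-0.008,0.1,0],
    [-0.008,0.1,0],
    [-0.008,0.1,0],
    [-0.008,0.1,0],
    [-0.008,0.1,0],
    [0,0,0]
  ],
  "turn": [0,0,0,0,0,0,0]
}}

```text
time_s: 13.65
tool_pos: [630.6, -131.1, 40.2]
ee_rot: [3.141, -0.001, 0.082]
contact_force: [-0.1, -1.0, 6.3]
width: 0.158
```

```bash
python3 look.py w8
```

```text
13.65 [ 630.62729899 -131.10376026   40.15304915] [-0.10021107 -1.04153534  6.33813133] cradle [-136.35017215  -52.33093793]
```

View pics/w8.png

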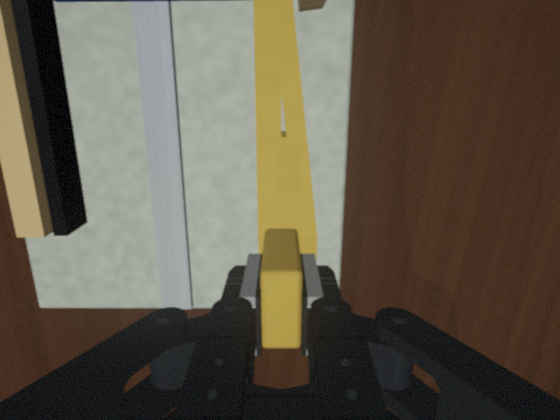

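Call:
{"fn": "servo_tool", "kwargs": {
  "dp": [
    [-0.008,0.1,0],
    [-0.008,0.1,0],
    [-0.008,0.1,0],
    [-0.008,0.1,0],
    [-0.008,0.1,0],
    [0,0,0]
  ],
  "turn": [0,0,0,0,0,0]
}}

```text
time_s: 14.45
tool_pos: [628.0, -101.3, 40.1]
ee_rot: [3.141, -0.001, 0.082]
contact_force: [0.6, -1.3, 6.5]
width: 0.158
```

```bash
python3 look.py w9
```

```text
14.45 [ 628.01713878 -101.28361481   40.14761743] [ 0.60773137 -1.26662499  6.46698094] cradle [-106.41642769  -52.17297293]
```

View pics/w9.png

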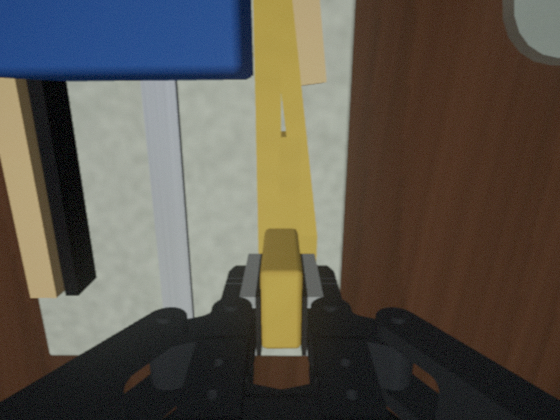

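Call:
{"fn": "servo_tool", "kwargs": {
  "dp": [
    [-0.007,0.09,0],
    [-0.007,0.09,0],
    [0,0,0]
  ],
  "turn": [0,0,0]
}}

```text
time_s: 14.88
tool_pos: [626.3, -91.5, 40.2]
ee_rot: [3.14, 0.001, 0.083]
contact_force: [-2.3, -3.8, 8.8]
width: 0.158
```

Call:
{"fn": "servo_tool", "kwargs": {
  "dp": [
    [0,0,0],
    [0,0,0],
    [0,0,0.8],
    [0,0,0.5],
    [0.04,-0.6,0],
    [0.02,-0.25,0],
    [0,0,0]
  ],
  "turn": [0,0,0,0,0,0,0],
  "claw": 0
}}

```text
time_s: 15.75
tool_pos: [629.4, -142.3, 115.9]
ee_rot: [-3.14, 0.002, 0.079]
contact_force: [0.3, -0.3, 0.0]
width: 0.502
```

```bash
python3 look.py w10
```

```text
15.75 [ 629.39145279 -142.26870189  115.92564942] [ 0.25097081 -0.27527273  0.01546442] cradle [-147.37630702  -50.18440875]
```

View pics/w10.png

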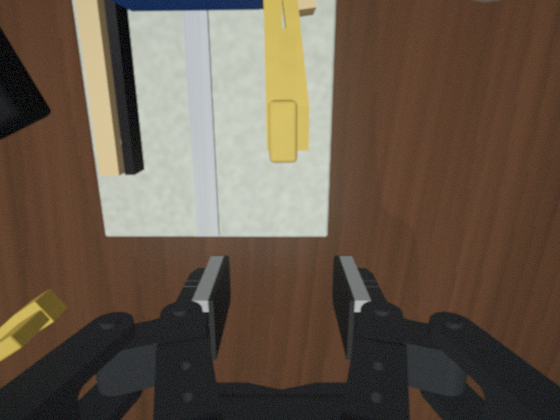

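```bash
python3 - <<'E'
from h import *
import pickle
o=pickle.load(open('w10.pkl','rb'));c=cam('wrist',o)
R=Ro.from_euler('xyz',o['ee_rot']).as_matrix();T=lambda p:np.array(p)@R.T+o['tool_pos']
for y in(-11,-13):
  for z in(0,-8,-20,-40,-60): print(y,z,proj(c,T([[25,y,z]])).round(0))
u=np.array([np.cos(np.radians(94.7)),np.sin(np.radians(94.7))]);v=np.array([-u[1],u[0]]);org=np.array([567.3,0.5]);M=np.c_[u,v]
p=cast(c,[[297,150],[308,150]],32)[:,:2];print('butt top',(p-org)@M)
p=cast(c,[[269,161],[297,161],[268,100],[295,100]],74)[:,:2];print('tab',(p-org)@M)
p=cast(c,[[107,236],[328,236]],8)[:,:2];print('floor',(p-org)@M)
a=cv2.imread('pics/w10.png');cv2.imwrite('pics/w10c.png',cv2.resize(a[230:420,140:420],None,fx=2.8,fy=2.8))
E
```

```text
-11 0 [[342. 247.]]
-11 -8 [[345. 255.]]
-11 -20 [[350. 269.]]
-11 -40 [[361. 298.]]
-11 -60 [[377. 338.]]
-13 0 [[342. 242.]]
-13 -8 [[345. 250.]]
-13 -20 [[350. 264.]]
-13 -40 [[362. 292.]]
-13 -60 [[378. 332.]]
butt top [[-108.71574248  -59.67691841]
 [-108.72370702  -66.35977983]]
tab [[-107.97460384  -44.05621412]
 [-107.99031186  -58.04845985]
 [ -78.60216669  -43.89430647]
 [ -78.62139058  -56.77900477]]
floor [[-174.06317305   75.49625141]
 [-174.16145061  -83.59264355]]
```

View pics/w10c.png

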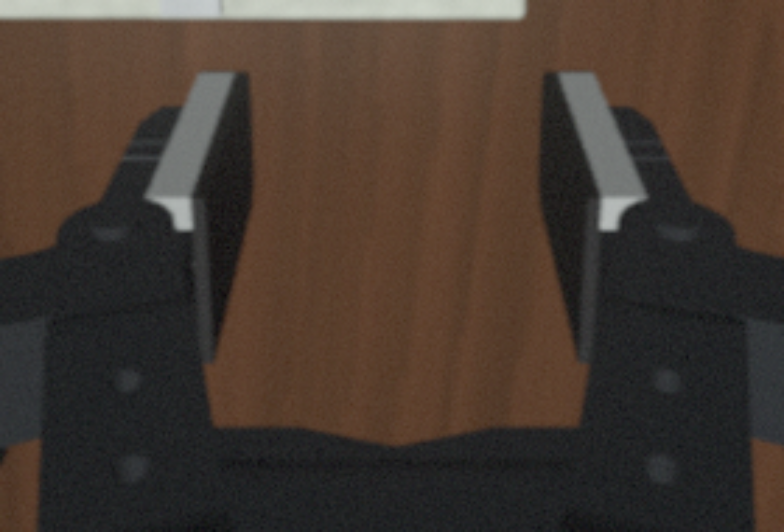

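Call:
{"fn": "servo_tool", "kwargs": {
  "dp": [
    [0.03,0,0],
    [0,0,-0.6],
    [0,0,-0.6],
    [0,0,-0.35],
    [0,0,-0.13],
    [0,0,0],
    [0,0,0]
  ],
  "turn": [0,0,0,0,0,0,0],
  "claw": -0.6
}}

```text
time_s: 16.68
tool_pos: [633.5, -142.4, 18.2]
ee_rot: [3.14, -0.003, 0.081]
contact_force: [0.1, -1.0, 0.1]
width: 0.199
```

```bash
python3 look.py w11
```

```text
16.675 [ 633.52772162 -142.42212986   18.17423519] [ 0.11436722 -0.96871867  0.11563171] cradle [-147.86813876  -54.29419724]
```

View pics/w11.png

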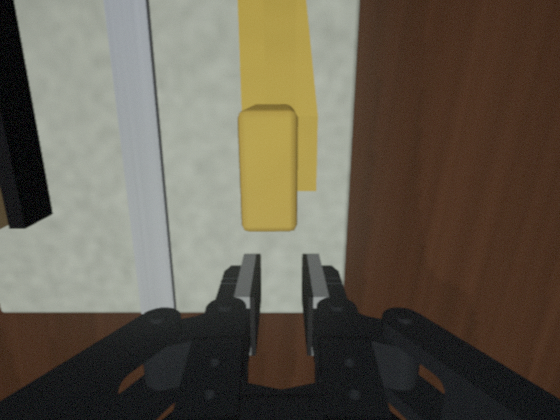

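Call:
{"fn": "servo_tool", "kwargs": {
  "dp": [
    [-0.05,0.1,-0.04],
    [-0.01,0.1,0],
    [-0.01,0.1,0],
    [-0.01,0.08,0],
    [0,0,0]
  ],
  "turn": [0,0,0,0,0]
}}

```text
time_s: 17.35
tool_pos: [627.2, -118.7, 14.0]
ee_rot: [-3.142, 0.0, 0.082]
contact_force: [0.3, 0.8, -0.7]
width: 0.197
```

```bash
python3 look.py w12
```

```text
17.35 [ 627.20076859 -118.65628207   14.04643365] [ 0.3473039   0.82070838 -0.7097174 ] cradle [-123.66378523  -49.93585743]
```

View pics/w12.png

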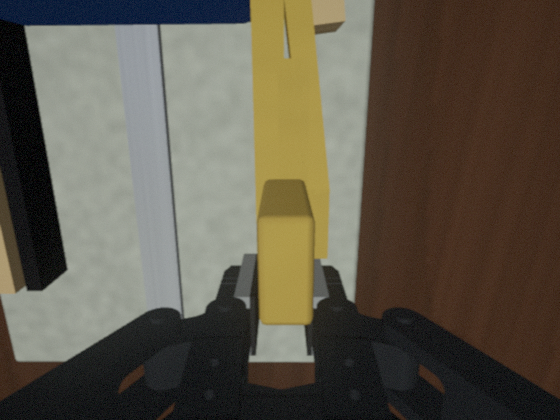

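Call:
{"fn": "servo_tool", "kwargs": {
  "dp": [
    [0.02,0.03,0],
    [-0.006,0.05,0],
    [-0.01,0.05,0],
    [-0.01,0.05,0],
    [-0.01,0.05,0],
    [0,0,0]
  ],
  "turn": [0,0,0,0,0,0]
}}

```text
time_s: 18.15
tool_pos: [626.2, -105.2, 14.1]
ee_rot: [-3.141, 0.0, 0.081]
contact_force: [-0.5, -1.5, 1.4]
width: 0.203
```

```bash
python3 look.py w13
```

```text
18.15 [ 626.21061779 -105.21929288   14.1428696 ] [-0.51054641 -1.50803885  1.42459558] cradle [-110.19084795  -50.05004297]
```

View pics/w13.png

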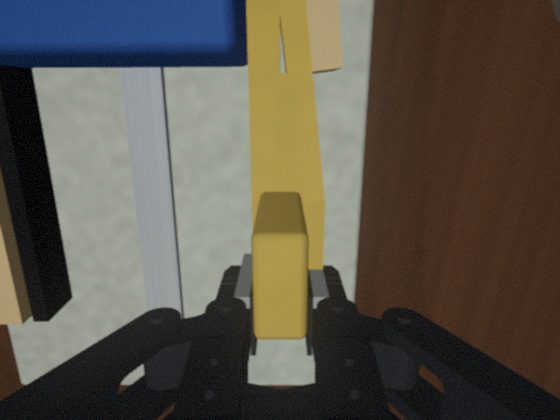

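Call:
{"fn": "servo_tool", "kwargs": {
  "dp": [
    [-0.009,0.05,0],
    [-0.009,0.05,0],
    [-0.009,0.05,0],
    [0,0,0]
  ],
  "turn": [0,0,0,0]
}}

```text
time_s: 18.7
tool_pos: [624.4, -96.3, 14.0]
ee_rot: [-3.142, 0.0, 0.081]
contact_force: [-2.3, -3.0, 0.7]
width: 0.205
```

Call:
{"fn": "servo_tool", "kwargs": {
  "dp": [
    [-0.007,0.04,0],
    [-0.007,0.04,0],
    [0,0,0]
  ],
  "turn": [0,0,0]
}}

```text
time_s: 19.08
tool_pos: [623.6, -92.1, 14.0]
ee_rot: [3.141, 0.001, 0.082]
contact_force: [-1.8, -5.9, 0.6]
width: 0.2
```

```bash
python3 look.py w14
```

```text
19.075 [623.56667238 -92.13086337  14.04279431] [-1.77602497 -5.89936016  0.64080767] cradle [-96.92978883 -48.48743453]
```

View pics/w14.png

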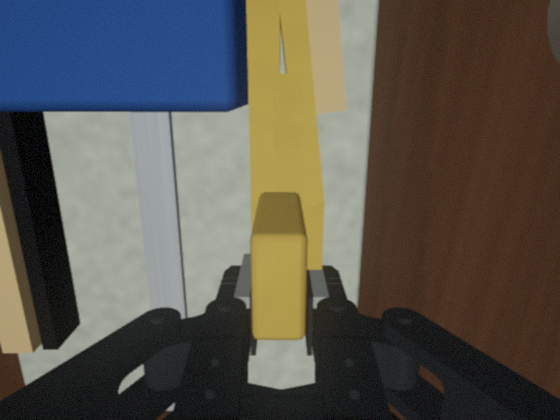

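Call:
{"fn": "servo_tool", "kwargs": {
  "dp": [
    [-0.006,0.035,0],
    [-0.006,0.035,0],
    [0,0,0]
  ],
  "turn": [0,0,0]
}}

```text
time_s: 19.5
tool_pos: [622.8, -88.7, 14.0]
ee_rot: [3.139, 0.001, 0.082]
contact_force: [-2.6, -6.9, -0.1]
width: 0.201
```

Call:
{"fn": "servo_tool", "kwargs": {
  "dp": [
    [-0.006,0.035,0],
    [-0.006,0.035,0],
    [0,0,0]
  ],
  "turn": [0,0,0]
}}

```text
time_s: 19.88
tool_pos: [622.2, -85.4, 14.1]
ee_rot: [3.138, 0.001, 0.082]
contact_force: [-2.4, -9.7, -0.0]
width: 0.2
```

Call:
{"fn": "servo_tool", "kwargs": {
  "dp": [
    [-0.004,0.03,0],
    [-0.004,0.03,0],
    [0,0,0]
  ],
  "turn": [0,0,0]
}}

```text
time_s: 20.25
tool_pos: [621.5, -82.3, 14.0]
ee_rot: [3.137, 0.001, 0.082]
contact_force: [-2.0, -10.7, -0.0]
width: 0.199
```

Call:
{"fn": "servo_tool", "kwargs": {
  "dp": [
    [-0.004,0.03,0],
    [0,0,0]
  ],
  "turn": [0,0]
}}

```text
time_s: 20.5
tool_pos: [621.2, -80.8, 14.1]
ee_rot: [3.137, 0.001, 0.082]
contact_force: [-3.6, -11.6, -0.8]
width: 0.201
```

```bash
python3 look.py w15
```

```text
20.5 [621.23630614 -80.77810677  14.05764054] [ -3.62953422 -11.57866443  -0.83219546] cradle [-85.42426043 -47.09513236]
```

View pics/w15.png

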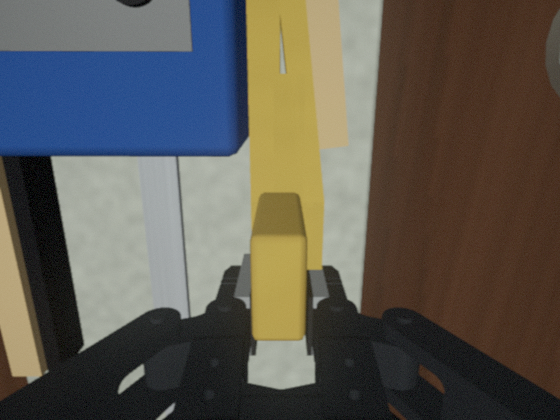

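Call:
{"fn": "servo_tool", "kwargs": {
  "dp": [
    [-0.004,0.03,0],
    [0,0,0]
  ],
  "turn": [0,0]
}}

```text
time_s: 20.8
tool_pos: [620.9, -79.2, 14.1]
ee_rot: [3.136, 0.002, 0.082]
contact_force: [-2.5, -12.2, 0.2]
width: 0.201
```

Call:
{"fn": "servo_tool", "kwargs": {
  "dp": [
    [-0.003,0.02,0],
    [0,0,0]
  ],
  "turn": [0,0]
}}

```text
time_s: 21.05
tool_pos: [620.7, -78.2, 14.1]
ee_rot: [3.136, 0.002, 0.082]
contact_force: [-3.9, -12.1, -0.4]
width: 0.201
```

```bash
python3 look.py w16; python3 - <<'E'
from h import *
import pickle
u=np.array([np.cos(np.radians(94.7)),np.sin(np.radians(94.7))]);v=np.array([-u[1],u[0]]);org=np.array([567.3,0.5]);M=np.c_[u,v]
for n in('w14','w15','w16'):
    c=cam('wrist',pickle.load(open(n+'.pkl','rb')));a=cv2.imread(f'pics/{n}.png')
    h=cv2.cvtColor(a,cv2.COLOR_BGR2HSV);m=cv2.inRange(h,(100,150,30),(125,255,255))
    r=[np.where(m[:,k])[0].max() for k in(60,100,200,220)];print(n,r,((cast(c,[[220,r[3]]],55)[:,:2]-org)@M).round(1))
E
```

```text
21.05 [620.73158538 -78.22898271  14.0790999 ] [ -3.91403937 -12.11677326  -0.42912317] cradle [-82.84235201 -46.80098019]
w14 [np.int64(110), np.int64(110), np.int64(110), np.int64(109)] [[-28.8 -32.2]]
w15 [np.int64(154), np.int64(154), np.int64(154), np.int64(153)] [[-28.8 -30.3]]
w16 [np.int64(164), np.int64(164), np.int64(164), np.int64(164)] [[-29.2 -29.8]]
```

Call:
{"fn": "servo_tool", "kwargs": {
  "dp": [
    [-0.003,0.025,0],
    [0,0,0]
  ],
  "turn": [0,0]
}}

```text
time_s: 21.35
tool_pos: [620.4, -76.9, 14.1]
ee_rot: [3.136, 0.002, 0.082]
contact_force: [-2.6, -13.1, 0.4]
width: 0.2
```

Call:
{"fn": "servo_tool", "kwargs": {
  "dp": [
    [-0.003,0.02,0],
    [0,0,0]
  ],
  "turn": [0,0]
}}

```text
time_s: 21.6
tool_pos: [620.2, -75.9, 14.1]
ee_rot: [3.136, 0.002, 0.082]
contact_force: [-4.1, -13.5, 0.5]
width: 0.202
```

Call:
{"fn": "servo_tool", "kwargs": {
  "dp": [
    [-0.002,0.015,0],
    [0,0,0]
  ],
  "turn": [0,0]
}}

```text
time_s: 21.85
tool_pos: [620.1, -75.1, 14.1]
ee_rot: [3.135, 0.002, 0.082]
contact_force: [-3.9, -14.4, 1.0]
width: 0.198
```

```bash
python3 look.py w17
```

```text
21.85 [620.07232084 -75.09648433  14.07448943] [ -3.9003456  -14.43384693   0.99501077] cradle [-79.66636786 -46.40060476]
```

Call:
{"fn": "servo_tool", "kwargs": {
  "dp": [
    [0.01,-0.05,0],
    [0.01,-0.1,0],
    [0.03,-0.4,0],
    [0,0,0.7],
    [0,0,0.8],
    [0,0,0.8],
    [0,0,0]
  ],
  "turn": [0,0,0,0,0,0,0]
}}

```text
time_s: 22.78
tool_pos: [628.4, -106.1, 158.7]
ee_rot: [3.138, -0.012, 0.081]
contact_force: [0.4, 0.8, -0.6]
width: 0.202
```

```bash
python3 look.py w18; python3 - <<'E'
from h import *
t=manip.camera('scene');cv2.imwrite('pics/s18.png',cv2.resize(t[130:280,220:420],None,fx=4,fy=4,interpolation=cv2.INTER_CUBIC))
E
```

```text
22.775 [ 628.40982736 -106.13165257  158.7482505 ] [ 0.42554823  0.81528325 -0.57492154] cradle [-111.28033968  -52.16710007]
```

View pics/w18.png

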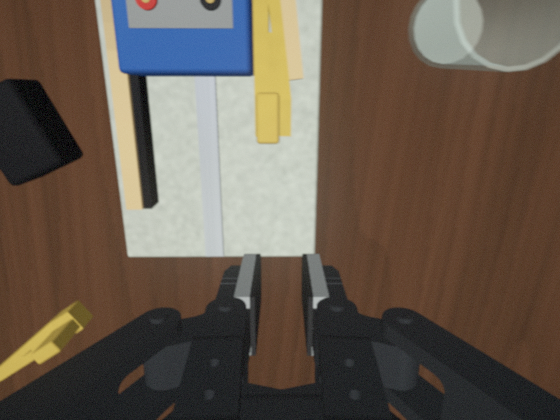

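View pics/s18.png

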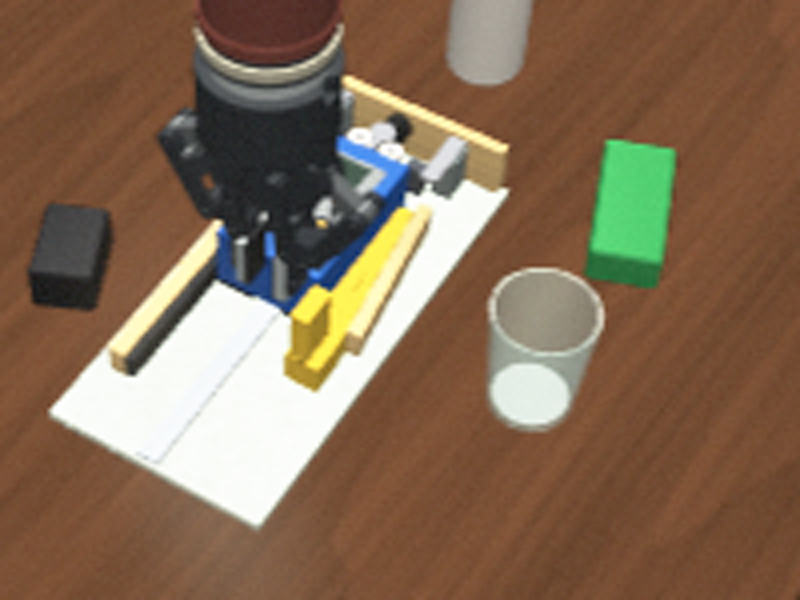

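Call:
{"fn": "servo_tool", "kwargs": {
  "dp": [
    [0,-0.7,0.3],
    [0,-0.7,0.3],
    [0,0,0],
    [0,0,0],
    [0,0,0],
    [0,0,0],
    [0,0,0]
  ],
  "turn": [0,0,0,0,0,0,0]
}}

```text
time_s: 23.75
tool_pos: [623.7, -187.4, 187.8]
ee_rot: [-3.141, 0.001, 0.082]
contact_force: [0.1, -0.2, -0.6]
width: 0.199
```

```bash
python3 look.py w19; python3 - <<'E'
from h import *
import pickle
u=np.array([np.cos(np.radians(94.7)),np.sin(np.radians(94.7))]);v=np.array([-u[1],u[0]]);org=np.array([567.3,0.5]);M=np.c_[u,v]
for n in('w18','w19'):
    c=cam('wrist',pickle.load(open(n+'.pkl','rb')));a=cv2.imread(f'pics/{n}.png')
    h=cv2.cvtColor(a,cv2.COLOR_BGR2HSV);m=cv2.inRange(h,(100,150,30),(125,255,255));y=cv2.inRange(h,(20,160,80),(32,255,255))
    y[230:]=0; y[:,:230]=0
    ys,xs=np.where(m);r=int(np.median([np.where(m[:,k])[0].max() for k in range(xs.min()+20,xs.max()-20,5)]))
    b=np.where(y.any(1))[0].max();bx=np.where(y[b-2])[0].mean()
    print(n,'tail',((cast(c,[[(xs.min()+xs.max())/2,r]],60)[:,:2]-org)@M).round(1),'tab rear',b,((cast(c,[[bx,b]],74)[:,:2]-org)@M).round(1))
t=manip.camera('top');cv2.imwrite('pics/t19.png',cv2.resize(t[130:290,120:320],None,fx=4,fy=3.7,interpolation=cv2.INTER_CUBIC))
E
```

```text
23.75 [ 623.73342108 -187.4417886   187.75413472] [ 0.11943227 -0.17875926 -0.55059907] cradle [-191.93388343  -40.84398744]Traceback (most recent call last):
  File "<stdin>", line 9, in <module>
    return umr_maximum(a, axis, None, out, keepdims, initial, where)
ValueError: zero-size array to reduction operation maximum which has no identity
```

View pics/w19.png

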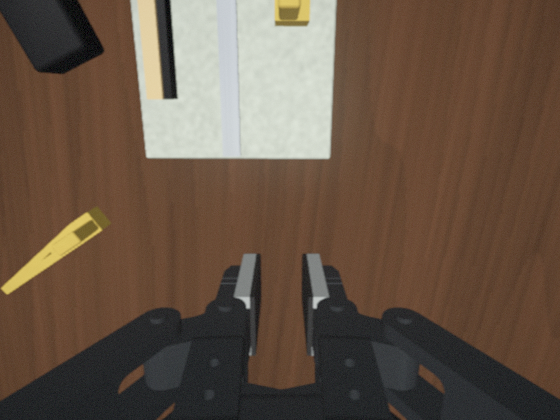

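Call:
{"fn": "servo_tool", "kwargs": {
  "dp": [
    [0,0.9,0.6],
    [0,0.9,0.7],
    [0,0,0.7],
    [0,0,0],
    [0,0,0]
  ],
  "turn": [0,0,0,0,0]
}}

```text
time_s: 24.42
tool_pos: [623.6, -86.8, 302.7]
ee_rot: [-3.142, 0.0, 0.081]
contact_force: [-0.7, -0.6, -1.4]
width: 0.202
```

```bash
python3 look.py w20; python3 - <<'E'
from h import *
import pickle
u=np.array([np.cos(np.radians(94.7)),np.sin(np.radians(94.7))]);v=np.array([-u[1],u[0]]);org=np.array([567.3,0.5]);M=np.c_[u,v]
for n,p,z in(('w18',[267,142],74),('w18',[290,135],32),('w19',[292,24],32),('w18',[185,75],60)):
    c=cam('wrist',pickle.load(open(n+'.pkl','rb')));print(n,p,((cast(c,[p],z)[:,:2]-org)@M).round(1))
t=manip.camera('top');cv2.imwrite('pics/t20.png',cv2.resize(t[130:290,120:320],None,fx=3.7,fy=3.7,interpolation=cv2.INTER_CUBIC))
E
```

```text
24.425 [623.55319676 -86.84357741 302.69679273] [-0.74991796 -0.55510677 -1.44434183] cradle [-91.65917779 -48.90723655]
w18 [267, 142] [[-68.3 -44.6]]
w18 [290, 135] [[-68.9 -60. ]]
w19 [292, 24] [[-72.2 -48.5]]
w18 [185, 75] [[-29.5   5.3]]
```

View pics/w20.png

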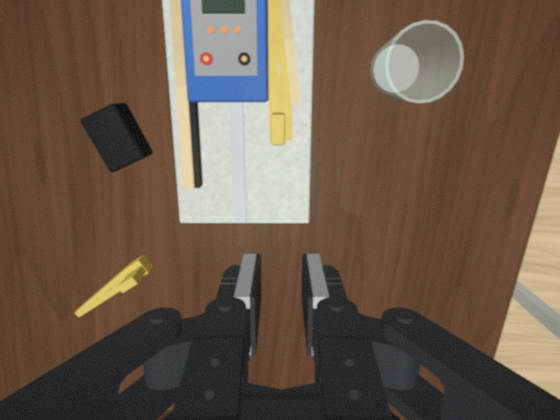

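View pics/t20.png

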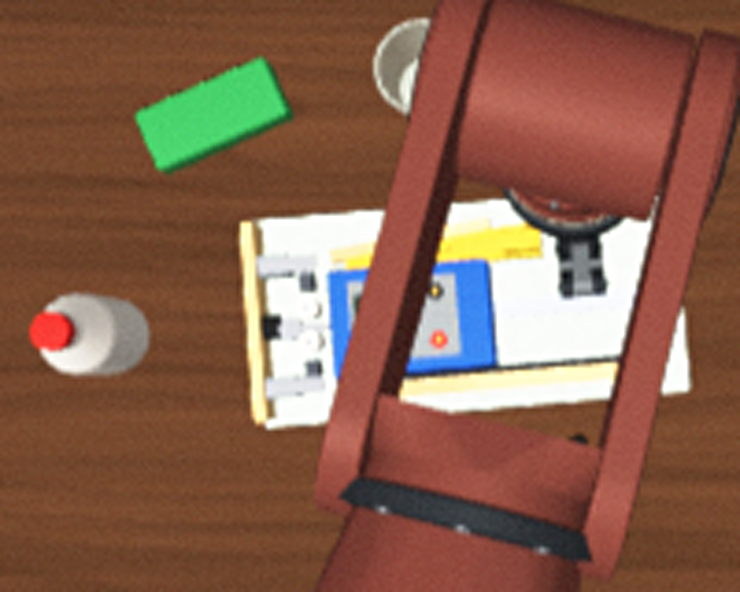

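```bash
python3 - <<'E'
from h import *
import pickle
u=np.array([np.cos(np.radians(94.7)),np.sin(np.radians(94.7))]);v=np.array([-u[1],u[0]]);org=np.array([567.3,0.5]);M=np.c_[u,v]
for n,p,z in(('w20',[278,144],74),('w20',[288,139],32),('w20',[230,100],61),('w19',[292,24],8),('w19',[288,10],74),('w20',[180,222],8),('w20',[309,222],8)):
    c=cam('wrist',pickle.load(open(n+'.pkl','rb')));print(n,p,z,((cast(c,[p],z)[:,:2]-org)@M).round(1))
E
```

```text
w20 [278, 144] 74 [[-68.8 -45.7]]
w20 [288, 139] 32 [[-69.  -56.3]]
w20 [230, 100] 61 [[-27.2   1.9]]
w19 [292, 24] 8 [[-68.4 -49.1]]
w19 [288, 10] 74 [[-70.9 -44.8]]
w20 [180, 222] 8 [[-174.    76.5]]
w20 [309, 222] 8 [[-173.9  -83.4]]
```

Every view taken after letting go puts the butt at cradle x of about −69, the same as at the end of the push, so the wedge is holding by itself. The pack's tail is at about −28 to −29.5, so it is still home. The arm is clear, and I am handing in.

```bash
python3 -c "
from station import manip
print(manip.sign_off())"
```

```text
the job is handed in; nothing more can be done
None
```

The pack is home in the cradle, the larger yellow wedge is jammed in the gap beside it, and the job was handed in at about 24.5 s.

- **Pack:** I slid it along without lifting, with the fingers against its tail. The force peaked at about 10 N at the catch and then fell to zero as the pack moved ahead of the fingers by itself. I stopped there. The top view shows the striker between the rollers. The tail measured cradle x −27 to −29.5 in the last views, against −30 expected, which agrees within the calibration. I had no direct reading of the buffer squash.
- **Wedge:** I carried it by its tab to the floor behind the mouth, slid it in thin end first, then pushed it on the butt beside the tab, reaching 14.4 N. The butt was at x of about −69 at the end of the push. It was still there about 2.5 s after I let go, so wedge_mid is at x of about 6, inside the 0 to 7 range. One reading disagreed, giving −72; taken at floor height instead, the same pixel gives −68.4, in line with the others. The wedge stayed put with the gripper clear.
- **Other things:** The beaker, bottle, adapter and eraser were not touched and look unmoved in the pictures. I checked them by eye only.

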